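# Lock the load hook into the bench scale's bayonet socket

### The arm

A 6-joint arm with a two-finger parallel gripper is mounted at the origin on the work surface. World frame = base frame: x ahead of the robot, y to its left, z up, the work surface at z = 0. Lengths are in mm, angles in degrees, forces in N, time in s.
With the tool pointing down it reaches from about 325 to 775 mm from the base axis. Payload 9.3 kg.
Tool frame: the origin (TCP) lies midway between the tips of the shut fingers; the grasp point (between the pads) lies 19 mm behind it; z points along the fingers, y is the direction in which the jaws open and shut (so a half turn about z gives the same grasp; the last joint's range is limited). The gripper opens to 85 mm and grips with 20 to 120 N. Pads are 22 mm wide; open, the fingers measure 114 mm over their backs; the gripper's body (76 mm by 85 mm) begins 54 mm behind the grasp point. The pads swing forward as they close: fully open they stand 13 mm farther back than shut.
Start: joints at [-8.743, 14.817, 1.232, 76.415, 0, 81.257], TCP at [549.997, -0.004, 231.279] pointing down, gripper open.
Joint ranges: [-174.27, 174.27], [-52.1, 104.24], [-59.71, 78.15], [-110.17, 111.67], [-87.03, 83.33], [-180, 180]. Speed limits (degrees/s): [127.2, 127.2, 159.86, 180, 180, 180].

### API

Orientations are given as a 3x3 rotation matrix whose columns are the frame's x, y, z axes.
In Python, from workcell import observe, read_camera, get_calibration, finish_job gives the robot as it stands.
- The arm moves only by the tool jog_arm, never from a script. Its argument "commands" is a list that holds one entry, the list of rows, each a list of 7 numbers: the shift along the tool's x, y, z in mm, then the turn, a rotation vector about the tool's x, y, z in degrees, then the finger opening in mm, from 0 to 85.4. A call has 1 to 12 rows; each row is the pose to reach, as a shift and turn from the pose measured when the call began, along the tool's axes at that moment; what a row does not reach only later rows make up. A row lasts 1/10 s, in which the tool goes at most 50 mm and 8.59 degrees, less where a joint would pass 70% of its speed; a pose out of reach is approached as far as the arm can. A call with a gripper value outside its range is refused whole. The fingers move at their own pace and stop on an object; "newtons" is the grip in N (left out, the last holds). Time passes only in rows, so rows that repeat a pose let the fingers close. It gives the time, the measured TCP pose, the force and the opening at its end, in the units of the state.
- observe(): the state, without advancing time (a new reading comes with each control period).
- read_camera(name): name is "scene" or "side" or "wrist"; returns the picture (480x640x3 uint8, red, green, blue); there is no depth.
- get_calibration(name): a dict with "K" (3x3 intrinsics, pixels), "R" (3x3) and "t" (3): a world point X has camera coordinates R X + t; the wrist camera has in their place "mount" (4x4, takes a point from camera to tool coordinates, whose origin is the TCP and whose axes are the flange's). Camera axes: x right, y down, z forward; pixel columns grow to the right and rows downward; lengths in mm; the calibration is good to about 2 mm. A picture is of the moment at which its call begins: read the wrist's pose just before it. get_calibration takes no time and is no camera call.
- finish_job(): hands the job in, once; it reports no verdict.
The state is a dict: "time": time; "q": joint angles; "dq": joint speeds; "effort": joint torques, N m; "position": TCP position; "eef_rot": TCP orientation; "wrist_force": force on the tool from outside, world axes, zero at the start; "moment": the same for the moment, N m; "grip_width": finger opening in mm.
Only numpy, scipy, OpenCV 4.12 (cv2) and the standard library are available. Lean on these libraries where they do the work, as an engineer would, in place of code of your own. Each camera call takes 0.05 s, during which the arm holds its last target. There are 200 camera calls.

### The job

Put the load hook back on the bench scale: lift it out of its wooden block, hang it through the scale's bayonet socket and twist it clockwise (seen from above) with light downward pressure until its lugs drop fully into the locking notches, which you have to find by feel. Be gentle: the hook must never be pressed or twisted hard against the scale (stay well below 30 N). Leave the hook hanging there locked, upright and still, let go of it, and do not disturb the other things on the counter.

Things in the scene. Friction and masses are not known exactly. Their poses are not given: they have to be found in the camera images.
- hook: The load hook, loose, 0.25 to 0.42 kg: a black cross-handle bar (70 long, 16 wide, 28 high, mm) on top of an upright steel shank, parked in the wooden block. Origin at the centre of the bar; x along the bar, z up the shank. Neck 16 mm thick under the bar, then shank 20 mm. Pinch the bar from above across its 16 mm width; half a turn about z makes no difference.
- lugs (a point): Point of the load hook on its axis at the flat underside of its two lugs, 62 mm below the bar's centre; x along the lugs, z up. The lugs stand out each way along x, parallel to the bar: 48 mm tip to tip, 8 mm wide, 7 mm high.
- hook_tip (a point): Lowest point of the load hook on its axis, 123 mm below the bar's centre; all below the lugs (shank, then a small hook) is within 10 mm of the axis.
- block: The wooden parking block, fixed: 90 x 90 x 80 mm high, a 30 mm square hole right through. Origin at the centre of its underside, z up. The hook stands in the hole, its lugs resting on the block's top.
- scale: The bench spring scale, fixed: grey base plate 210 x 130 mm, a column 130 mm tall that stands 105 mm from the socket's axis along the scale's +x, a dial drum behind it, and an arm that carries the socket. Origin on the table under the socket's axis, z up.
- socket (a point): Point on the axis of the round steel bayonet socket (63 mm across), at the ledge on which the lugs first come to rest: 110 mm above the table unloaded. x along the two entry slots, z up. From the slots the lugs turn only clockwise seen from above, in a 10 mm high channel between ledge and rim.
- rim (a point): Centre of the socket's top, 15 mm above the ledge: a rim 5 mm thick with a 25 mm round hole and two entry slots, one each way along socket's x, 13 mm wide and reaching 26 mm from the axis, through which the lugs pass down to the ledge.
- notch_floor (a point): On the socket's axis at the floor of the two lock notches, 6 mm below the ledge. The notches (11 mm wide, a wall just past each) are in a hidden ring under the rim, set anywhere from 0.7 to 1.45 rad clockwise of the entry slots, differing each time and not measured: find them by feel. The ring itself stays put. This point's axes do not show the notch direction.
- scale_head (a joint): How far the sprung socket is pressed down, m: 0 at the top, hard stop at 0.012. It starts to give at about 2.5 N and takes 1.2 N more per mm, the hook's weight included (it alone presses it 0 to 2 mm). When the lugs drop into the notches under a push, the socket springs up by as much as 6 mm and the push on the tool falls by several N.
- shackle: Bystander, loose, to be left alone: U-shaped bow shackle lying flat, about 60 mm.
- thimble: Bystander, loose, to be left alone: flat steel ring 48 mm across, 12 mm high.
- jar: Bystander, loose, to be left alone: closed jar 56 mm across, 85 mm tall.
- carton: Bystander, loose, to be left alone: cardboard carton 75 x 110 x 60 mm.
- spool: Bystander, loose, to be left alone: empty white spool 64 mm across, 55 mm tall.
- screwdriver: Bystander, loose, to be left alone: screwdriver lying flat.
- tub: Bystander, loose, to be left alone: white open tub 90 mm across, 75 mm tall.
Mind the look-alikes: they are no part of the job. Leave any green or purple look-alike of the hook alone.

How it is judged:
By the outcome, as a careful person would: the job done as asked, in the order asked, and still so for the second after the job is handed in, with the robot touching nothing.
It also fails if it takes over 61 s, if anything falls off the work surface, if the arm or the gripper's body presses on something with over 40 N, if the wrist force passes 120 N, or if a joint passes its speed limit or range.

## Working session

There is one attempt and no reset: what is moved stays moved. The work goes in short steps, Python scripts to look and compute and a tool call to move; the robot and the scene stay as the last step left them, time stands still between calls to the robot, and variables do not carry over. Pictures are saved under pics/ and viewed, about 8 in all and at most 12, crops included, and the job is handed in when it is done.

Besides the shell and the picture viewer there is one more tool, called after "Request:" as a command line: name --argument value ..., lists and objects as JSON in quotes. jog_arm: Moves the arm, as the interface text tells. Its arguments: {"type":"object","properties":{"commands":{"type":"array","items":{"type":"array","items":{"type":"array","items":{"type":"number"}}}},"newtons":{"type":"number"}},"required":["commands"]}

```bash
mkdir -p pics; cat > h.py <<'E'
import numpy as np, cv2
from workcell import observe, read_camera, get_calibration, finish_job
def snap(name,fn,crop=None,scale=1):
    s=observe(); im=read_camera(name)[:,:,::-1]
    cv2.imwrite('pics/raw_'+fn,im)
    if crop: x0,y0,x1,y1=crop; im=im[y0:y1,x0:x1]
    if scale!=1: im=cv2.resize(im,None,fx=scale,fy=scale,interpolation=cv2.INTER_CUBIC)
    cv2.imwrite('pics/'+fn,im); return s
def cam(name,s=None):
    c=get_calibration(name); K=np.array(c['K'])
    if 'mount' in c:
        M=np.array(c['mount']); R0=np.array(s['eef_rot']); p=np.array(s['position'])
        Rc=R0@M[:3,:3]; o=R0@M[:3,3]+p
        return K,Rc.T,-Rc.T@o
    return K,np.array(c['R']),np.array(c['t'])
def ray(cm,u,v):
    K,R,t=cm; d=R.T@np.linalg.inv(K)@[u,v,1]; return -R.T@t,d
def atz(cm,u,v,z):
    o,d=ray(cm,u,v); return o+d*(z-o[2])/d[2]
def proj(cm,X):
    K,R,t=cm; p=K@(R@np.array(X,float)+t); return p[:2]/p[2]
def tri(*a):
    A=0;b=0
    for cm,u,v in a:
        o,d=ray(cm,u,v); d=d/np.linalg.norm(d); P=np.eye(3)-np.outer(d,d); A=A+P; b=b+P@o
    return np.linalg.solve(A,b)
E
python3 - <<'E'
from h import *
for n in ("scene","side","wrist"): s=snap(n,n+'1.png')
print(s)
for n in ("scene","side","wrist"): print(get_calibration(n))
a=[cv2.imread(f'pics/{n}1.png') for n in("scene","side")]
E
```

```text
{'time': 0.1, 'q': array([-8.74411861e+00,  1.48483069e+01,  1.19533229e+00,  7.64145479e+01,
       -3.48008907e-04,  8.12576931e+01]), 'dq': array([ 0.08751102, -0.06077613,  0.00973116, -0.0309634 , -0.00784589,
       -0.03151262]), 'effort': array([ 3.14176716e-03, -5.56694484e+01,  3.45071769e+01,  1.17344077e-02,
       -2.28166823e-04,  1.16645586e-05]), 'position': array([5.49767041e+02, 2.18166543e-02, 2.30727722e+02]), 'eef_rot': array([[ 3.17176266e-05,  9.99999320e-01, -1.16571546e-03],
       [ 9.99999985e-01, -3.15158004e-05,  1.73152950e-04],
       [ 1.73116093e-04, -1.16572094e-03, -9.99999306e-01]]), 'wrist_force': array([-0.22996235,  0.13740869,  0.94590024]), 'moment': array([-0.01410048, -0.0614684 , -0.01906059]), 'grip_width': 85.02701762426346}
{'K': array([[596.35962637,   0.        , 319.42672302],
       [  0.        , 596.35962637, 241.66022666],
       [  0.        ,   0.        ,   1.        ]]), 'R': array([[ 0.70073557,  0.71328052, -0.01416166],
       [ 0.42403032, -0.43237207, -0.79577175],
       [-0.5737316 ,  0.5516206 , -0.60543106]]), 't': ar
[... 234 characters left out ...]
997, -0.57136045,  0.01066217],
       [-0.43517927, -0.63691177, -0.63636656],
       [ 0.37038555,  0.51758152, -0.77131311]]), 't': array([-463.34022802,  323.55368309, 1331.67724049])}
{'K': array([[402.48723182,   0.        , 317.68688248],
       [  0.        , 402.48723182, 247.02779535],
       [  0.        ,   0.        ,   1.        ]]), 'mount': array([[-3.46068487e-04, -9.46653681e-01, -3.22252522e-01,
         8.43236692e+01],
       [ 9.99999746e-01, -5.28234838e-04,  4.77845924e-04,
        -2.47245165e-01],
       [-6.22579612e-04, -3.22252275e-01,  9.46653624e-01,
        -1.42672149e+02],
       [ 0.00000000e+00,  0.00000000e+00,  0.00000000e+00,
         1.00000000e+00]])}
```

View pics/scene1.png

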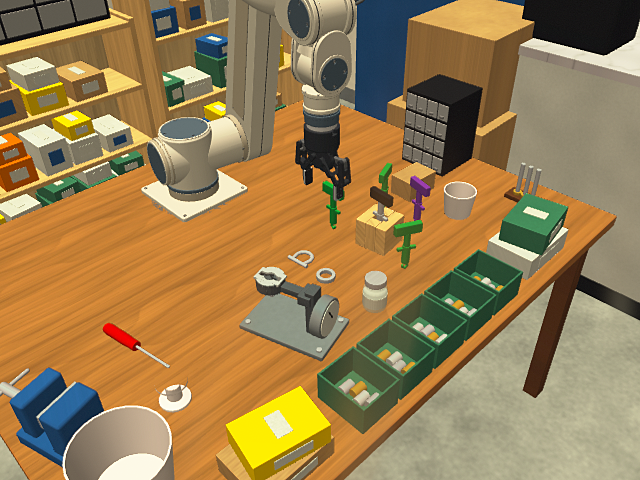

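View pics/side1.png

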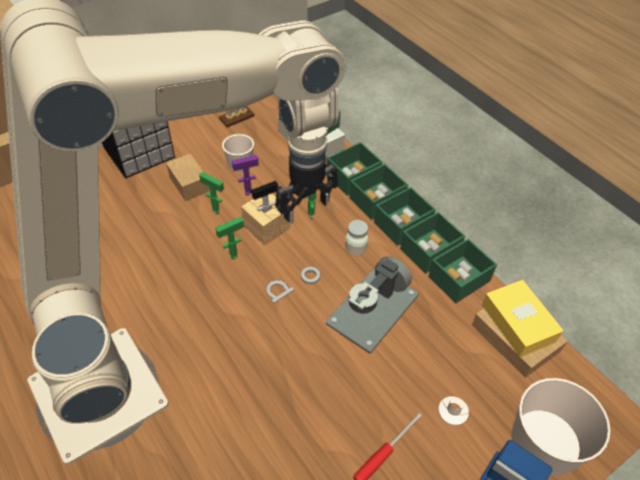

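Scene: the black-barred hook stands in the block at (381,197). The look-alikes are green at (330,200), (386,180) and (408,240), and purple at (420,190). The scale socket is at (269,280). In the side view the hook is at (265,190) and the socket at (363,296). The black one in the wooden block fits the description, so I'll confirm it in an enlarged crop.

```bash
python3 - <<'E'
from h import *
a=cv2.imread('pics/raw_scene1.png');b=cv2.imread('pics/raw_side1.png')
f=lambda im,x,y:cv2.resize(im[y:y+75,x:x+100],(400,300),interpolation=cv2.INTER_CUBIC)
cv2.imwrite('pics/c1.png',np.vstack([np.hstack([f(a,330,178),f(a,245,252)]),np.hstack([f(b,220,170),f(b,325,255)])]))
E
```

```text
(no output)
```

View pics/c1.png

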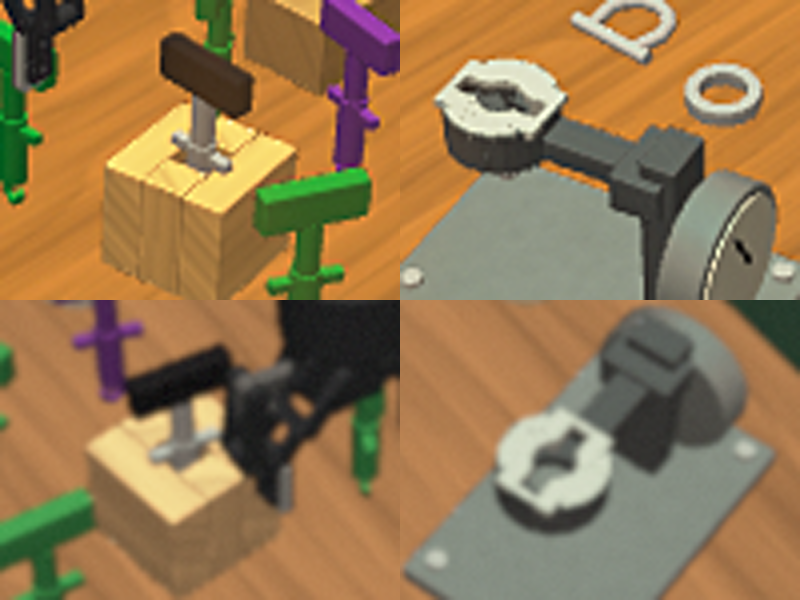

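View pics/wrist1.png

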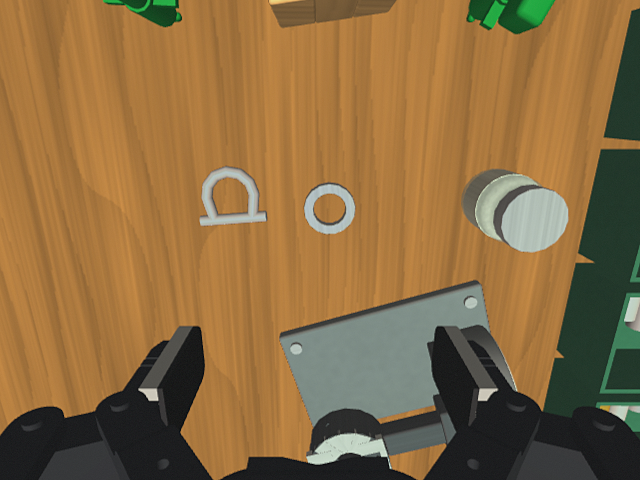

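```bash
python3 - <<'E'
from h import *
S=cam('scene');D=cam('side')
print('bar',tri((S,381.7,196.8),(D,265,190)),atz(S,381.7,196.8,142),atz(D,265,190,142))
print('rim',tri((S,270.5,277),(D,363.75,296.25)),atz(S,270.5,277,125),atz(D,363.75,296.25,125))
dg=lambda a,b:(np.degrees(np.arctan2(*(b-a)[[1,0]])))
print('slotS',dg(atz(S,262,271.5,125),atz(S,279.5,279,125)),'slotD',dg(atz(D,358.75,302.5,125),atz(D,369.25,289.25,125)))
print('barS',dg(atz(S,330+172/4,178+62/4,142),atz(S,330+240/4,178+95/4,142)))
print('barD',dg(atz(D,220+135/4,170+95/4,142),atz(D,220+225/4,170+63/4,142)))
# others
for n,p in dict(gL=(D,220+45/4,170+210/4),):pass
E
cat >> h.py <<'E'
E
python3 - <<'E'
import sys; sys.path.insert(0,'.')
from h import *
S=cam('scene');D=cam('side')
# green bar centres: nearest green scene(408,229)/side(312,195?); green scene(330,188)/side(230,228); far green scene(386,170)/side(211,181); purple
for n,a,b in (('gNear',(330,190),(230,228)),('gFar',(386,172),(211,181)),('purple',(420,185),(246,162))):
    print(n,tri((S,*a),(D,*b)))
print('gRight z~?',atz(S,408,229,120))
E
```

```text
bar [560.4441187  199.07872437 139.76472933] [562.62375721 196.37539503 142.        ] [559.36393605 197.16151328 142.        ]
rim [ 576.59827139 -184.17063444  119.0361993 ] [ 581.69156986 -186.77798789  125.        ] [ 573.16255157 -188.69279156  125.        ]
slotS 12.590672287969127 slotD 19.931017016905795
barS 1.0185950807418738
barD -7.339250094248857
gNear [429.32291757 148.82951494 125.68230233]
gFar [471.46578383 320.80409327 122.32449347]
purple [581.24104508 328.24018274 125.4033915 ]
gRight z~? [677.234972  160.1392768 120.       ]
```

Crop: black bar over a steel shank, lugs resting on the wooden block, so this is the hook. The rim is at scene (270,277) and side (364,296), with the slots running roughly toward the column. The wrist view shows the shackle, thimble and jar clear of the path. Next I move above the hook.

Request:
jog_arm --commands '[[[50,3,-20,0,0,-8,85],[100,6,-20,0,0,-16,85],[150,9,-20,0,0,-24,85],[197,12,-20,0,0,-32,85],[197,12,-20,0,0,-40,85],[197,12,-20,0,0,-48,85],[197,12,-20,0,0,-56,85],[197,12,-20,0,0,-64,85],[197,12,-20,0,0,-72,85],[197,12,-20,0,0,-80,85],[197,12,-20,0,0,-88,85],[197,12,-20,0,0,-92,85]]]'

```text
time: 1.35
position: [561.7, 197.0, 250.5]
eef_rot: [[-0.999, -0.04, -0.002], [-0.04, 0.999, 0.0], [0.002, 0.0, -1.0]]
wrist_force: [0.4, -0.4, 0.7]
grip_width: 85.2
```

```bash
python3 - <<'E'
from h import *
s=snap('wrist','w2.png'); print(s['position'],s['eef_rot'],s['q'])
c=cam('wrist',s)
for X in ((562,197,142),(562,197,80)): print(proj(c,X))
E
```

```text
[561.68845476 197.04109582 250.48452983] [[-9.99187693e-01 -4.02616122e-02 -1.71929337e-03]
 [-4.02617405e-02  9.99189167e-01  4.01042289e-05]
 [ 1.71628465e-03  1.09293396e-04 -9.99998521e-01]] [1.12465599e+01 1.91666167e+01 1.02330998e+01 8.11626516e+01
 2.14658849e-02 8.93909233e+00]
[315.70106224 244.1993444 ]
[315.9467666  219.83091168]
```

View pics/w2.png

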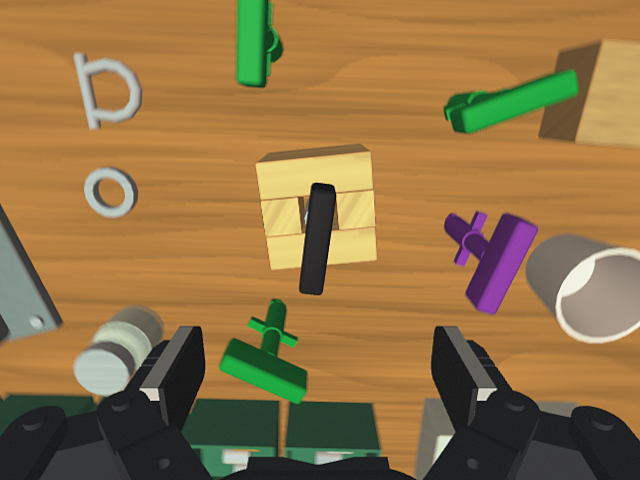

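Wrist view: black bar top from (323,185) to (312,292) between the open jaws, with the look-alikes well clear.

```bash
python3 - <<'E'
from h import *
im=cv2.imread('pics/raw_w2.png'); s=observe(); c=cam('wrist',s)
m=((im.max(2)<70)).astype(np.uint8); m[:, :290]=0; m[:,345:]=0; m[:170]=0; m[305:]=0
n,l,st,ce=cv2.connectedComponentsWithStats(m); i=1+np.argmax(st[1:,4]); ys,xs=np.where(l==i)
print(st[i],ce[i]); r=cv2.minAreaRect(np.stack([xs,ys],1).astype(np.float32)); b=cv2.boxPoints(r); print(b)
W=np.array([atz(c,*p,156) for p in b]); print(W.round(1),W.mean(0))
b=b[np.argsort(b[:,1])]
a=atz(c,*b[:2].mean(0),156);d=atz(c,*b[2:].mean(0),156);print('len',np.linalg.norm(d-a),'ang',np.degrees(np.arctan2(*(d-a)[[1,0]])),(a+d)/2)
E
```

```text
[ 299  183   37  112 2728] [317.16678886 237.81634897]
[[297.24615 292.03076]
 [311.03076 181.75385]
 [337.12305 185.01538]
 [323.33844 295.2923 ]]
[[590.5 186.2 156. ]
 [518.7 192.5 156. ]
 [520.  208.  156. ]
 [592.1 203.2 156. ]] [555.33621466 197.45526045 156.        ]
len 72.20432773095371 ang -4.41184040344899 [555.33517266 197.44367469 156.        ]
```

Request:
jog_arm --commands '[[[4.7,0.7,30,0,0,6.7,60],[4.7,0.7,60,0,0,6.7,60],[4.7,0.7,90,0,0,6.7,60],[4.7,0.7,115,0,0,6.7,60],[4.7,0.7,127,0,0,6.7,60],[4.7,0.7,127,0,0,6.7,40],[4.7,0.7,127,0,0,6.7,20],[4.7,0.7,127,0,0,6.7,10],[4.7,0.7,127,0,0,6.7,10],[4.7,0.7,127,0,0,6.7,10],[4.7,0.7,127,0,0,6.7,10],[4.7,0.7,127,0,0,6.7,10]]]' --newtons 50

```text
time: 2.6
position: [557.6, 197.6, 125.0]
eef_rot: [[-0.997, 0.075, 0.001], [0.075, 0.997, 0.0], [-0.001, 0.0, -1.0]]
wrist_force: [-0.1, -1.1, 5.9]
grip_width: 15.1
```

Request:
jog_arm --commands '[[[0,0,-10,0,0,0,10],[0,0,-30,0,0,0,10],[0,0,-55,0,0,0,10],[0,0,-85,0,0,0,10],[0,0,-115,0,0,0,10],[0,0,-140,0,0,0,10],[0,0,-155,0,0,0,10],[0,0,-155,0,0,0,10],[0,0,-155,0,0,0,10]]]' --newtons 70

```text
time: 3.5
position: [557.2, 197.5, 279.6]
eef_rot: [[-0.997, 0.075, 0.001], [0.075, 0.997, 0.0], [-0.001, 0.0, -1.0]]
wrist_force: [0.5, 0.4, -3.8]
grip_width: 14.7
```

```bash
python3 - <<'E'
from h import *
s=observe();print(s['wrist_force'],s['moment'],s['position'],s['q'])
a=snap('scene','sc3.png');b=snap('side','sd3.png');w=snap('wrist','w3.png')
S=cam('scene');D=cam('side')
p=s['position']+np.array([0,0,-19]); print(proj(S,s['position']),proj(D,s['position']))
a=cv2.imread('pics/raw_sc3.png');b=cv2.imread('pics/raw_sd3.png');w=cv2.imread('pics/raw_w3.png')
u,v=proj(S,s['position']).astype(int);u2,v2=proj(D,s['position']).astype(int)
f=lambda im,x,y:cv2.resize(im[y:y+100,x:x+133],(400,300),interpolation=cv2.INTER_CUBIC)
print(u-66,v-30,u2-66,v2-30)
cv2.imwrite('pics/c3.png',np.vstack([np.hstack([f(a,u-66,v-30),f(b,u2-66,v2-30)]),np.hstack([cv2.resize(w,(400,300)),cv2.resize(w[200:400,187:453],(400,300))])]))
E
```

```text
[ 0.46085618  0.38531882 -3.81491536] [ 0.05199552 -0.01737458  0.06426445] [557.17414172 197.52398157 279.63018207] [1.13830939e+01 1.85059637e+01 1.34465880e+01 8.48993005e+01
 1.36450294e-02 1.56659816e+01]
[383.12465297 146.63194021] [261.31316342 148.63756367]
317 116 195 118
```

View pics/c3.png

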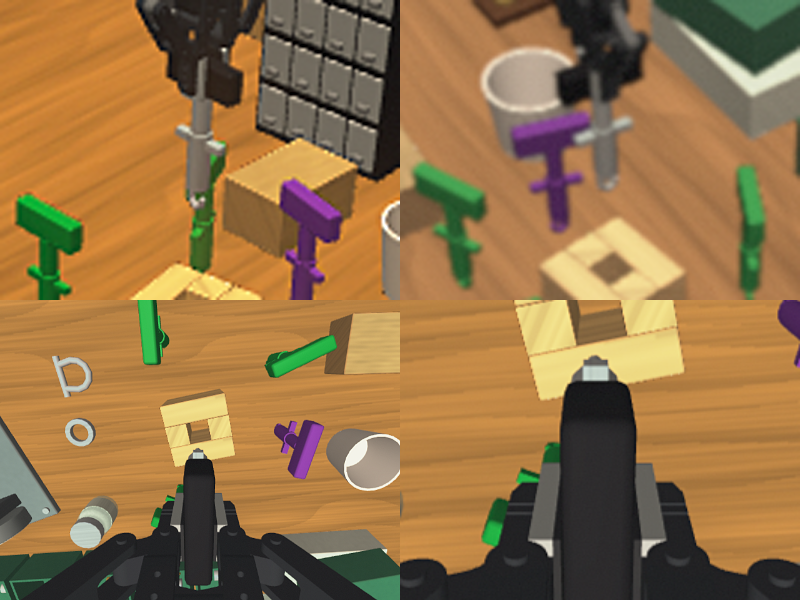

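The hook is lifted and upright, clear of the block, with its weight about 3.8–4.5 N. Next I work out its offset in the grip along the bar.

```bash
python3 - <<'E'
from h import *
c=get_calibration('wrist');K=c['K'];M=np.linalg.inv(c['mount'])
def pt(x,y,z):
    p=K@(M[:3,:3]@[x,y,z]+M[:3,3]); return (p[:2]/p[2]).round(1)
for n,X in dict(lugtop=(24,0,36),lugbot=(24,0,43),lugtopL=(24,-4,36),lugtopR=(24,4,36),barNbot=(35,0,-5),barNtop=(35,0,-33),barFtop=(-35,0,-33)).items(): print(n,pt(*X), 'dx5',pt(X[0]+5,*X[1:]))
im=cv2.imread('pics/raw_w3.png').astype(int)
print(im[232:290:2,317].tolist()); print(im[350:480:4,317].sum(1).tolist()); print(im[246,300:336].sum(1).tolist())
E
```

```text
lugtop [315.3 244. ] dx5 [315.2 233.8]
lugbot [315.3 239.5] dx5 [315.3 229.5]
lugtopL [306.7 244. ] dx5 [306.6 233.8]
lugtopR [323.8 244. ] dx5 [323.9 233.8]
barNbot [314.7 251.1] dx5 [314.7 238. ]
barNtop [314.2 282.6] dx5 [314.1 266.9]
barFtop [314.8 464.3] dx5 [314.8 453.3]
[[136, 221, 240], [137, 221, 240], [120, 189, 224], [84, 82, 84], [93, 99, 101], [85, 90, 94], [182, 190, 179], [202, 212, 197], [201, 210, 196], [201, 211, 196], [212, 221, 207], [40, 39, 39], [25, 22, 24], [29, 26, 26], [26, 22, 23], [26, 24, 23], [26, 24, 26], [26, 24, 25], [26, 26, 23], [25, 26, 26], [28, 28, 29], [28, 26, 26], [27, 27, 25], [28, 30, 28], [30, 28, 30], [39, 37, 39], [39, 37, 39], [42, 40, 41], [45, 43, 45]]
[137, 138, 141, 131, 140, 132, 133, 133, 131, 134, 128, 127, 129, 135, 132, 132, 132, 130, 132, 129, 131, 129, 134, 129, 128, 127, 125, 125, 138, 101, 95, 101, 100]
[599, 602, 606, 621, 597, 496, 302, 248, 424, 627, 637, 621, 606, 585, 590, 608, 611, 611, 606, 610, 614, 612, 610, 612, 621, 444, 261, 501, 616, 605, 596, 594, 590, 591, 592, 592]
```

Request:
jog_arm --commands '[[[-3,-20,0,0,0,-2,10],[-7,-50,0,0,0,-5,10],[-12,-90,0,0,0,-8,10],[-18,-130,0,0,0,-11,10],[-23,-170,0,0,0,-14,10],[-29,-210,0,0,0,-17,10],[-34,-250,0,0,0,-20,10],[-39,-285,0,0,0,-20,10],[-43,-315,0,0,0,-20,10],[-45,-335,0,0,0,-20,10],[-45,-335,0,0,0,-20,10],[-45,-335,0,0,0,-20,10]]]'

```text
time: 4.85
position: [576.5, -140.2, 277.9]
eef_rot: [[-0.963, -0.27, -0.002], [-0.27, 0.963, 0.001], [0.002, 0.001, -1.0]]
wrist_force: [0.0, 0.3, -4.4]
grip_width: 15.3
```

```bash
python3 - <<'E'
from h import *
s=snap('wrist','w4.png');print(s['position'],s['eef_rot'].round(4),s['q'])
c=cam('wrist',s);u,v=proj(c,(577,-187,125));print(u,v)
im=cv2.imread('pics/raw_w4.png');x,y=int(u)-80,int(v)-60;print(x,y)
cv2.imwrite('pics/c4.png',cv2.resize(im[y:y+120,x:x+160],(800,600),interpolation=cv2.INTER_CUBIC))
E
```

```text
[ 576.51306583 -140.16585837  277.87099296] [[-9.629e-01 -2.698e-01 -2.500e-03]
 [-2.698e-01  9.629e-01  9.000e-04]
 [ 2.100e-03  1.500e-03 -1.000e+00]] [-2.17620547e+01  1.88705805e+01  1.37296574e+01  8.50083616e+01
 -6.33775046e-03 -3.74171819e+01]
255.54906700192282 209.56244123722672
175 149
```

View pics/c4.png

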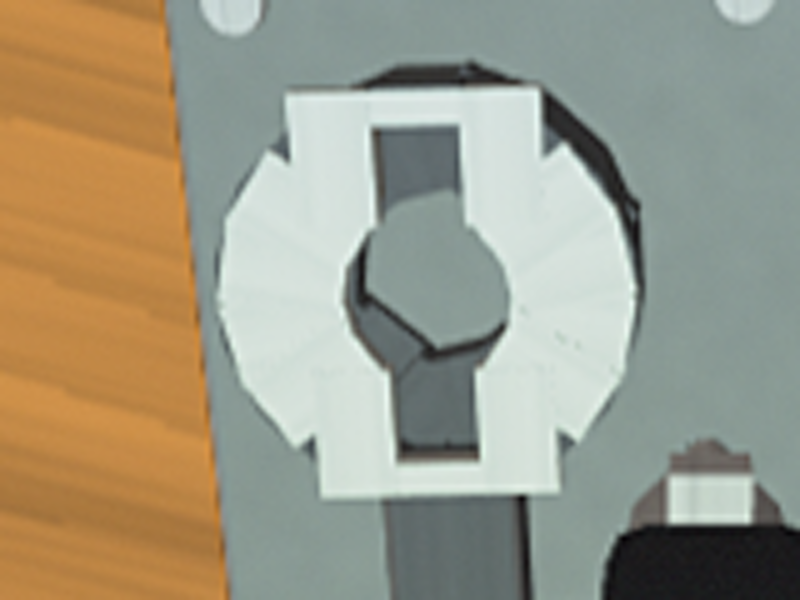

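Crop: the rim's slot ends are at crop (416,127) and (439,461), and the hole spans 345–510 at row ~297. The slots run nearly parallel to the tool x axis.

```bash
python3 - <<'E'
from h import *
# state before this call (arm at rest)
s=observe(); c=cam('wrist',s); R=s['eef_rot']
f=lambda u,v:atz(c,175+u/5-.4,149+v/5-.4,125)
a,b=f(416,127),f(439,461); print(a,b,np.linalg.norm(a-b),(a+b)/2)
print('ang',np.degrees(np.arctan2(*(b-a)[[1,0]])),'tool',np.degrees(np.arctan2(-R[1,0],-R[0,0])))
l,r=f(345,297),f(510,297);print('hole w',np.linalg.norm(l-r),(l+r)/2)
l,r=f(288,90),f(540,90);l2,r2=f(320,497),f(560,495);print('outer',(l+r+l2+r2)/4)
cc=(a+b)/2
d=cc-s['position'];print('tool shift to axis',R.T@d)
# predicted lug tip in cam with hook offset: lateral
E
```

```text
[ 550.77763348 -190.80819233  125.        ] [ 599.92189321 -175.87673261  125.        ] 51.36250338294123 [ 575.34976335 -183.34246247  125.        ]
ang 16.900311665844907 tool 15.707206591486148
hole w 24.800761890883265 [ 575.1261768  -183.44149982  125.        ]
outer [ 575.5424548  -183.35545417  125.        ]
tool shift to axis [ 12.73159644 -41.984641   153.1182405 ]
```

Request:
jog_arm --commands '[[[6,-20,0,0,0,-1.2,10],[12.7,-42.5,0,0,0,-1.2,10],[12.7,-42.5,0,0,0,-1.2,10],[12.7,-42.5,20,0,0,-1.2,10],[12.7,-42.5,40,0,0,-1.2,10],[12.7,-42.5,55,0,0,-1.2,10],[12.7,-42.5,70,0,0,-1.2,10],[12.7,-42.5,82,0,0,-1.2,10],[12.7,-42.5,92,0,0,-1.2,10],[12.7,-42.5,92,0,0,-1.2,10]]]'

```text
time: 5.9
position: [575.2, -183.0, 184.8]
eef_rot: [[-0.957, -0.291, -0.004], [-0.292, 0.957, 0.002], [0.003, 0.003, -1.0]]
wrist_force: [-0.3, -0.6, -4.2]
grip_width: 14.7
```

```bash
python3 - <<'E'
from h import *
s=snap('wrist','w5.png');print(s['position'],s['eef_rot'].round(4),s['wrist_force'],s['moment'])
c=cam('wrist',s);print(proj(c,(575.3,-183.4,125)))
a=s;snap('scene','sc5.png');snap('side','sd5.png')
w=cv2.imread('pics/raw_w5.png');S=cv2.imread('pics/raw_sc5.png');D=cv2.imread('pics/raw_sd5.png')
f=lambda im,x,y,w,h:cv2.resize(im[y:y+h,x:x+w],(400,300),interpolation=cv2.INTER_CUBIC)
cv2.imwrite('pics/c5.png',np.vstack([np.hstack([f(w,0,0,640,480),f(w,240,150,160,120)]),np.hstack([f(S,220,220,100,75),f(D,313,245,100,75)])]))
E
```

```text
[ 575.22298843 -182.98293918  184.81623869] [[-0.9566 -0.2915 -0.004 ]
 [-0.2915  0.9566  0.0019]
 [ 0.0033  0.0029 -1.    ]] [-0.25342464 -0.55103529 -4.21820615] [-0.01968918  0.03790722 -0.00028385]
[314.46197065 271.50297631]
```

View pics/c5.png

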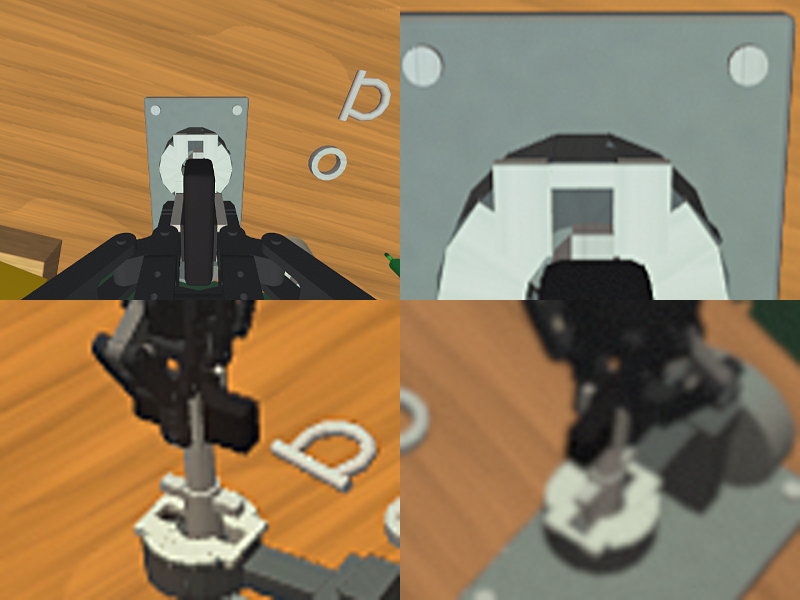

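```bash
python3 - <<'E'
import cv2
im=cv2.imread('pics/raw_w5.png'); c=im[215:263,285:345]
cv2.imwrite('pics/c6.png',cv2.resize(c,(750,600),interpolation=cv2.INTER_NEAREST))
E
```

```text
(no output)
```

View pics/c6.png

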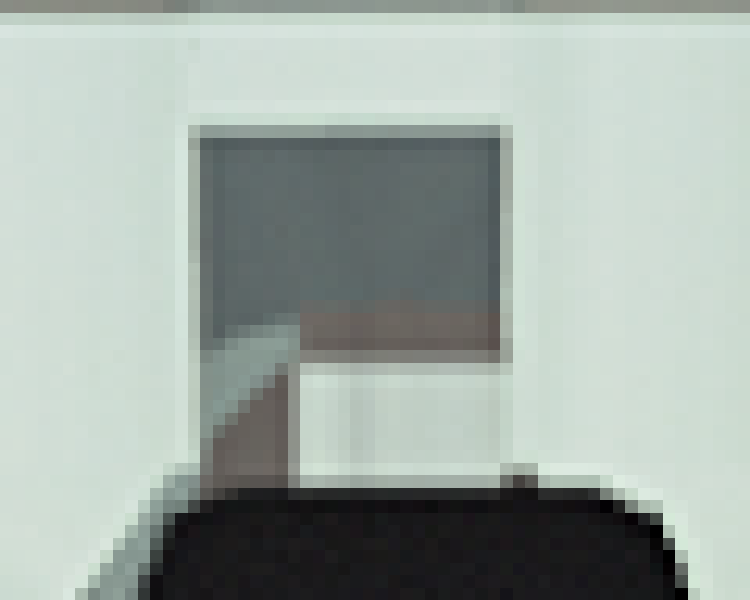

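The lug is about 2.2 mm off the slot's centre line, so I correct sideways by (+0.8, −2.0) mm and descend gently.

Request:
jog_arm --commands '[[[0.8,-2.0,0,0,0,0,10],[0.8,-2.0,5,0,0,0,10],[0.8,-2.0,10,0,0,0,10],[0.8,-2.0,13,0,0,0,10],[0.8,-2.0,15,0,0,0,10],[0.8,-2.0,17,0,0,0,10],[0.8,-2.0,17,0,0,0,10]]]'

```text
time: 6.75
position: [575.7, -185.9, 169.5]
eef_rot: [[-0.957, -0.291, -0.002], [-0.291, 0.957, 0.001], [0.001, 0.001, -1.0]]
wrist_force: [0.5, -0.1, -4.0]
grip_width: 14.8
```

```bash
python3 - <<'E'
from h import *
s=observe();print(s['position'],s['wrist_force'],s['moment'])
E
```

```text
[ 575.68650125 -185.89004188  169.46166179] [ 0.51387475 -0.14610316 -4.00772556] [0.01314345 0.010594   0.03902519]
```

```bash
python3 - <<'E'
from h import *
for i in range(3):
    s=snap('wrist','w7.png');print(s['position'])
im=cv2.imread('pics/raw_w7.png'); c=im[215:263,285:345]
cv2.imwrite('pics/c7.png',cv2.resize(c,(750,600),interpolation=cv2.INTER_NEAREST))
E
```

```text
[ 575.68650125 -185.89004188  169.46166179]
[ 575.75594224 -185.91109124  169.65115292]
[ 575.81184176 -185.96294501  169.79533374]
```

View pics/c7.png

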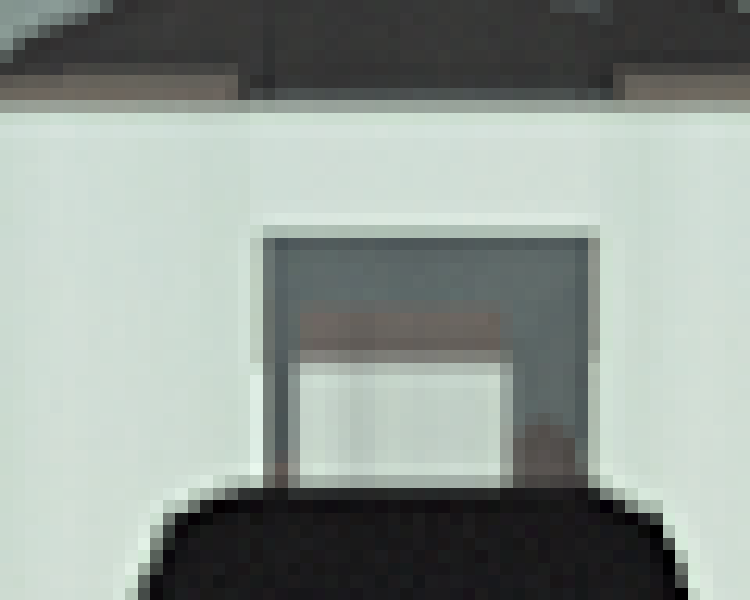

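Request:
jog_arm --commands '[[[0.7,0.9,0,0,0,0,10],[0.7,0.9,0,0,0,0,10],[0.7,0.9,4,0,0,0,10],[0.7,0.9,7,0,0,0,10],[0.7,0.9,9,0,0,0,10],[0.7,0.9,11,0,0,0,10],[0.7,0.9,11,0,0,0,10],[0.7,0.9,11,0,0,0,10]]]'

```text
time: 7.7
position: [574.9, -185.3, 158.8]
eef_rot: [[-0.957, -0.291, -0.001], [-0.291, 0.957, 0.0], [0.001, 0.001, -1.0]]
wrist_force: [-0.9, -0.6, -4.0]
grip_width: 14.9
```

Request:
jog_arm --commands '[[[0,0,1,0,0,0,10],[0,0,2,0,0,0,10],[0,0,3,0,0,0,10],[0,0,4,0,0,0,10],[0,0,4,0,0,0,10]]]'

```text
time: 8.2
position: [574.9, -185.3, 155.0]
eef_rot: [[-0.957, -0.291, -0.001], [-0.291, 0.957, 0.0], [0.001, 0.001, -1.0]]
wrist_force: [-0.1, 1.1, -1.0]
grip_width: 15.5
```

Request:
jog_arm --commands '[[[0,0,1,0,0,0,10],[0,0,2,0,0,0,10],[0,0,3.5,0,0,0,10],[0,0,3.5,0,0,0,10]]]'

```text
time: 8.6
position: [574.9, -185.3, 151.6]
eef_rot: [[-0.957, -0.291, -0.001], [-0.291, 0.957, 0.0], [0.001, 0.0, -1.0]]
wrist_force: [-2.0, 0.7, 2.3]
grip_width: 14.7
```

Request:
jog_arm --commands '[[[0,0,1,0,0,0,10],[0,0,1.5,0,0,3,10],[0,0,1.5,0,0,6,10],[0,0,1.5,0,0,9,10],[0,0,1.5,0,0,12,10],[0,0,1.5,0,0,15,10],[0,0,1.5,0,0,18,10],[0,0,1.5,0,0,21,10],[0,0,1.5,0,0,24,10],[0,0,1.5,0,0,27,10],[0,0,1.5,0,0,30,10],[0,0,1.5,0,0,30,10]]]'

```text
time: 9.8
position: [575.5, -185.6, 150.6]
eef_rot: [[-0.974, 0.227, 0.001], [0.227, 0.974, -0.001], [-0.001, -0.0, -1.0]]
wrist_force: [0.8, -0.1, 4.3]
grip_width: 15.2
```

```bash
cat > st.py <<'E'
from h import *
s=observe();R=s['eef_rot'];print(s['time'],s['position'].round(1),s['wrist_force'].round(1),s['moment'].round(3),'yaw',np.degrees(np.arctan2(-R[1,0],-R[0,0])).round(2),s['q'].round(1)[-1])
E
python3 st.py
```

```text
9.8 [ 575.5 -185.6  150.6] [ 0.8 -0.1  4.3] [ 0.028 -0.123 -0.007] yaw -13.13 -12.7
```

Request:
jog_arm --commands '[[[0,0,0,0,0,2,10],[0,0,0,0,0,4,10],[0,0,0,0,0,6,10],[0,0,0,0,0,8,10],[0,0,0,0,0,8,10]]]'

```text
time: 10.3
position: [575.8, -186.2, 150.8]
eef_rot: [[-0.933, 0.36, 0.001], [0.36, 0.933, -0.002], [-0.002, -0.001, -1.0]]
wrist_force: [-0.3, -2.9, 2.8]
grip_width: 14.9
```

```bash
python3 st.py
```

```text
10.3 [ 575.8 -186.2  150.8] [-0.3 -2.9  2.8] [-0.607  0.146  0.042] yaw -21.09 -4.7
```

Request:
jog_arm --commands '[[[0.6,0.3,0.4,0,0,0,10],[1.2,0.6,0.8,0,0,2,10],[1.2,0.6,0.8,0,0,4,10],[1.2,0.6,0.8,0,0,6,10],[1.2,0.6,0.8,0,0,6,10]]]'

```text
time: 10.8
position: [574.4, -184.7, 149.2]
eef_rot: [[-0.891, 0.455, 0.0], [0.455, 0.891, -0.0], [-0.0, -0.0, -1.0]]
wrist_force: [0.3, -0.3, -4.2]
grip_width: 15.2
```

```bash
python3 st.py
```

```text
10.8 [ 574.4 -184.7  149.2] [ 0.3 -0.3 -4.2] [ 0.026 -0.     0.007] yaw -27.03 1.3
```

The push fell from about +4 to −4.2 N at a turn of about 44°, so the lugs have dropped in. I seat them by pressing down gently.

Request:
jog_arm --commands '[[[0,0,1,0,0,0,10],[0,0,2,0,0,0,10],[0,0,3,0,0,0,10],[0,0,3,0,0,0,10]]]'

```text
time: 11.2
position: [574.5, -184.6, 146.3]
eef_rot: [[-0.891, 0.454, 0.0], [0.454, 0.891, -0.001], [-0.001, -0.0, -1.0]]
wrist_force: [-0.1, 0.6, 2.0]
grip_width: 15.1
```

```bash
python3 st.py
```

```text
11.2 [ 574.5 -184.6  146.3] [-0.1  0.6  2. ] [-0.04   0.123  0.037] yaw -27.01 1.2
```

Request:
jog_arm --commands '[[[0,0,-0.8,0,0,0,10],[0,0,-1.6,0,0,0,10],[0,0,-1.6,0,0,0,10]]]' --newtons 40

```text
time: 11.5
position: [574.5, -184.6, 148.0]
eef_rot: [[-0.891, 0.454, 0.0], [0.454, 0.891, -0.001], [-0.001, -0.0, -1.0]]
wrist_force: [0.3, -0.7, -0.5]
grip_width: 14.9
```

```bash
python3 st.py
```

```text
11.5 [ 574.5 -184.6  148. ] [ 0.3 -0.7 -0.5] [-0.064  0.065  0.047] yaw -27.0 1.2
```

Request:
jog_arm --commands '[[[0,0,0,0,0,0,18],[0,0,0,0,0,0,21],[0,0,0,0,0,0,26],[0,0,0,0,0,0,36],[0,0,0,0,0,0,50],[0,0,0,0,0,0,60],[0,0,0,0,0,0,60],[0,0,0,0,0,0,60]]]'

```text
time: 12.3
position: [574.5, -184.7, 148.0]
eef_rot: [[-0.891, 0.454, 0.0], [0.454, 0.891, -0.0], [-0.001, -0.0, -1.0]]
wrist_force: [0.5, 0.1, -0.2]
grip_width: 60.0
```

```bash
python3 st.py
```

```text
12.3 [ 574.5 -184.7  148. ] [ 0.5  0.1 -0.2] [-0.055  0.005  0.001] yaw -27.0 1.2
```

Released. I now retreat straight up and look.

Request:
jog_arm --commands '[[[0,0,-10,0,0,0,60],[0,0,-30,0,0,0,60],[0,0,-55,0,0,0,60],[0,0,-80,0,0,0,60],[0,0,-105,0,0,0,60],[0,0,-120,0,0,0,60],[0,0,-120,0,0,0,60],[0,0,-120,0,0,0,60]]]'

```text
time: 13.1
position: [574.4, -184.6, 267.9]
eef_rot: [[-0.891, 0.454, 0.001], [0.454, 0.891, -0.001], [-0.001, -0.0, -1.0]]
wrist_force: [0.7, 0.5, -1.1]
grip_width: 60.0
```

```bash
python3 - <<'E'
from h import *
s=snap('wrist','w9.png');print(s['position'],s['wrist_force'])
snap('scene','sc9.png');snap('side','sd9.png')
W=cv2.imread('pics/raw_w9.png');S=cv2.imread('pics/raw_sc9.png');D=cv2.imread('pics/raw_sd9.png')
for n,c in(('scene',(574.7,-184.7,166)),('side',(574.7,-184.7,166))): print(n,proj(cam(n),c),proj(cam(n),(574.7,-184.7,172)))
print('wrist bar top centre pred locked/not',proj(cam('wrist',s),(574.7,-184.7,178)))
f=lambda im,x,y,w,h:cv2.resize(im[y:y+h,x:x+w],(400,300),interpolation=cv2.INTER_CUBIC)
cv2.imwrite('pics/c9.png',np.vstack([np.hstack([f(W,0,0,640,480),f(S,0,0,640,480)]),np.hstack([f(S,220,220,100,75),f(D,313,245,100,75)])]))
E
```

```text
[ 574.41612333 -184.5737249   267.93933624] [ 0.66708943  0.51998095 -1.11362125]
scene [267.83228399 260.20538771] [267.64191564 257.98261051]
side [364.63538193 283.82130356] [364.85328799 282.18606492]
wrist bar top centre pred locked/not [316.0753744  254.33548556]
```

View pics/c9.png

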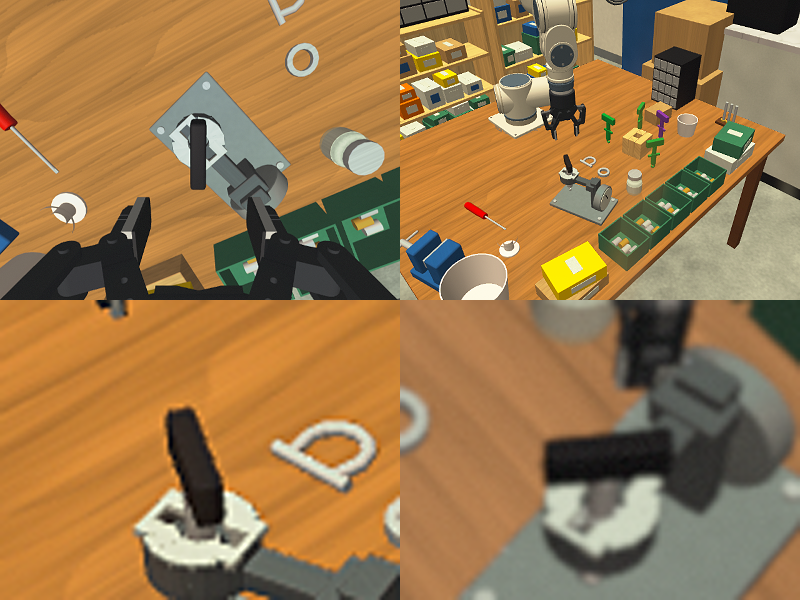

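The hook sits upright in the socket with its bar turned about 44° from the slots. The bystanders are where they were and the gripper is clear.

```bash
python3 -c "
from workcell import finish_job; print(finish_job())"
```

```text
the job is handed in; nothing more can be done
None
```

The load hook is back on the scale, and I judge it locked. I lifted it from the block, lowered it through the entry slots and twisted it clockwise under about 8 N of load on the socket. I then let go, backed straight up and handed the job in at about 13 s.

- **Drop into the notches:** after about 44° of turn, the wrist reading fell from about +3 N to −4.2 N, which is the hook hanging free.
- **Seating:** I pressed down again and met resistance at about 6 N of load. That was about 5.5 mm lower than on the ledge at a similar load, against 6 mm nominal, so within reading noise. I did not try twisting it back to test the lock.
- **Final picture:** the hook hangs upright and turned away from the slots. The gripper is clear and the other things appear undisturbed.
- **Corrections along the way:** I corrected the alignment by about 2 mm above the rim. During the twist a side force of about 3 N built up, and it went away once I re-centred.

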